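# Lock the red bayonet cap onto the sugar jar

## Robot

A 6-joint arm with a two-finger parallel gripper is mounted at the origin on the work surface. World frame = base frame: x ahead of the robot, y to its left, z up, the work surface at z = 0. Lengths are in m, angles in rad, forces in N, time in s.
With the tool pointing down it reaches from about 0.35 to 0.85 m from the base axis. Payload 8.1 kg.
Tool frame: the origin (TCP) lies at the centre of the arm's flange, where the gripper is bolted on; the fingertips stand 186 mm ahead of it and the grasp point (between the pads) lies 167 mm ahead of it (robot.grasp_offset is the distance from the TCP to the grasp point, in m); z points along the fingers, y is the line along which they close (so a half turn about z gives the same grasp; the last joint's range is limited). The gripper opens to 93 mm and grips with 3 to 60 N. Pads are 15 mm wide; open, the fingers measure 128 mm over their backs; the gripper's body (75 mm by 188 mm) begins 65 mm behind the grasp point.
Start: joints at [1.092, 0.13, 1.488, -0, 1.523, -0.085], TCP at [0.23, 0.554, 0.405] pointing down, gripper open.
Joint ranges: [-2.96, 2.96], [-0.89, 2.26], [0.02, 2.5], [-1.34, 4.48], [0, 2.73], [-2.66, 2.66]. Speed limits (rad/s): [2.39, 2.39, 2.79, 3.14, 3.14, 3.14].

## Interface

Orientations are given as a rotation vector (axis times angle).
In Python, from plant import robot gives the robot as it stands.
- The arm moves only by the tool drive_tool, never from a script. Its argument "moves" is one flat list of numbers, 7 for each row, row after row: the finger opening in mm, from 0 to 93, then the shift along the tool's x, y, z in mm, then the turn, a rotation vector about the tool's x, y, z in degrees. A call has 1 to 8 rows; each row shifts and turns the commanded pose from where the row before left it, along the tool's axes as they then stand; what a row does not reach is not made up. A row lasts 1/10 s, in which the tool goes at most 50 mm and 8.59 degrees, less where a joint would pass 70% of its speed; a pose out of reach is approached as far as the arm can. A call is refused whole if a number of a shift passes 50 or a number of a turn 8.59, either way. A call with a gripper value outside its range is refused whole. The fingers move at their own pace and stop on an object; "grip_force" is the grip in N (left out, the last holds). Time passes only in rows, so rows that do not move let the fingers close. It gives the time, the measured TCP pose, the force, the opening and the grip force at its end, in the units of the state.
- robot.read_state(): the state, without advancing time (a new reading comes with each control period).
- robot.read_camera(name): name is "scene" or "side" or "wrist"; returns a dict with "color" (480x640x3 uint8, red, green, blue), "depth" (480x640 float32, m along the optical axis (not along the pixel's ray), 0 where there is no reading), "mtx" (3x3 intrinsics, pixels), "dist_coeffs" ([k1, k2, p1, p2, k3] as OpenCV has them; the pictures are not rectified), "R" (3x3) and "t" (3): a world point X has camera coordinates R X + t. Camera axes: x right, y down, z forward; pixel columns grow to the right and rows downward; lengths in m; the calibration is good to about 2 mm. A picture is of the moment at which its call begins.
- robot.close_job(): hands the job in; it is judged then, once.
The state is a dict: "t": time; "q": joint angles; "dq": joint speeds; "joint_torque": joint torques, N m; "tool_pos": TCP position; "orientation": TCP orientation; "force": force on the tool from outside, world axes, zero at the start; "wrist_torque": the same for the moment, N m; "opening": finger opening in m; "gripper_force": force on a finger pad.
Only numpy, scipy, OpenCV 4.12 (cv2) and the standard library are available. Lean on these libraries where they do the work, as an engineer would, in place of code of your own. Each camera call takes 0.05 s, during which the arm holds its last target. There are 200 camera calls.

## Task

Close the sugar jar on the tea tray with its red cap: set the cap on the red-collared jar with its lugs in the two slots, press it down against the springy seal and twist it a quarter turn clockwise (seen from above) so that it is locked, then let go. Leave the blue cap and the mug where they are.

Things in the scene. Friction and masses are not known exactly. Their poses are not given: they have to be found in the camera images.
- red_cap_grip (a point): Loose upright red cap, 90 g; point: centre of its grip bar (60 mm along x, 16 wide, 30 high), 45 mm above the cap's foot. Under the bar a disc, 90 mm across, 6 thick, underside 21 mm below the point. Below the disc a plug, 44 mm across, 24 long, tapered to 32 at the foot, with 2 lugs at +x and -x: 11 wide, 6 high, reaching 34 mm from the axis, tops 10 mm below the disc. z up. Half-turn symmetric.
- sugar_jar_mouth (a point): Fixed glass sugar jar, red collar, white lumps; point: centre of the collar's top, 116 mm up, z up. 54 mm mouth, 2 slots 24 mm wide at +x and -x. White sprung seal stands 9 mm above the collar (2 N, 6.5 N when flush). Press the cap's disc to under 5 mm above the collar, then it turns clockwise only, stop at 100 deg; locked, it springs back to 5 mm. An equal jar with blue collar is 160 mm beside it.
- blue_cap_grip (a point): The coffee jar's blue cap, loose, same shape as the red cap, upright on the dresser, 110 mm or more from the red one. Point: centre of its grip bar. To be left alone.
- mug: Cream ceramic mug, loose, 78 mm across, 88 high, handle to its y, a teaspoon in it (to 111 mm high). On the back part of the tray beside a square aluminium caddy 84 mm wide, 75 high. Origin: centre of its underside. To be left alone.
There are look-alikes about, which are no part of the job. Several things look just like the part that bears red_cap_grip: the one meant starts farthest to the robot's right.

How it is judged:
By the outcome, as a careful person would: the job done as asked, in the order asked, and still so for the second after the job is handed in, with the robot touching nothing.
It also fails if it takes over 43 s, if anything falls off the work surface, if the arm or the gripper's body presses on something with over 40 N, if the wrist force passes 120 N, or if a joint passes its speed limit or range.

## Working session

There is one attempt and no reset: what is moved stays moved. The work goes in short steps, Python scripts to look and compute and a tool call to move; the robot and the scene stay as the last step left them, time stands still between calls to the robot, and variables do not carry over. Pictures are saved under pics/ and viewed, at most 10 in all, crops included, and the job is handed in when it is done.

Besides the shell and the picture viewer there is one more tool, called after ">>>" as name(argument=value, ...) on one line, values as JSON. drive_tool: Moves the arm, as the interface text tells. Its arguments: {"type":"object","properties":{"moves":{"type":"array","items":{"type":"number"}},"grip_force":{"type":"number"}},"required":["moves"]}

```bash
ls; mkdir -p pics; cat > h.py <<'E'
import numpy as np, cv2
from plant import robot
from scipy.spatial.transform import Rotation as Ro
def grab(n):
    c=robot.read_camera(n); np.savez(''+n+'.npz',**c); return c
def world(c,u,v,z=None):
    """pixel -> world, by depth, or on plane z"""
    p=cv2.undistortPoints(np.array([[[u,v]]],float),c['mtx'],c['dist_coeffs'])[0,0]
    R,t=c['R'],c['t']; r=np.array([p[0],p[1],1.])
    if z is None:
        d=c['depth'][int(round(v)),int(round(u))]
        return R.T@(r*d-t)
    o=-R.T@t; w=R.T@r
    return o+w*(z-o[2])/w[2]
E
python3 - <<'E'
from h import *
a=grab('scene');b=grab('side')
cv2.imwrite('pics/a.png',a['color'][...,::-1]);cv2.imwrite('pics/b.png',b['color'][...,::-1])
print(robot.read_state())
E
```

```text
pics
{'t': 0.1, 'q': array([ 1.09158748e+00,  1.31061833e-01,  1.48916210e+00, -3.60472773e-05,
        1.52300423e+00, -8.54019339e-02]), 'dq': array([ 0.00089547, -0.00210363, -0.00188362,  0.0008592 , -0.00032684,
       -0.00081957]), 'joint_torque': array([ 1.54484391e-03, -5.61349976e+01, -4.93090439e+01,  7.70963053e-02,
        2.93363188e-02, -5.10417624e-05]), 'tool_pos': array([0.23011501, 0.55389405, 0.40381087]), 'orientation': array([-6.14515707e-01, -3.08047455e+00,  2.48278503e-03]), 'force': array([0.15412223, 0.03454092, 0.13909331]), 'wrist_torque': array([-0.03114819, -0.00033424, -0.01862855]), 'gripper_force': 0.0, 'opening': 0.09298375177236441}
```

View pics/a.png

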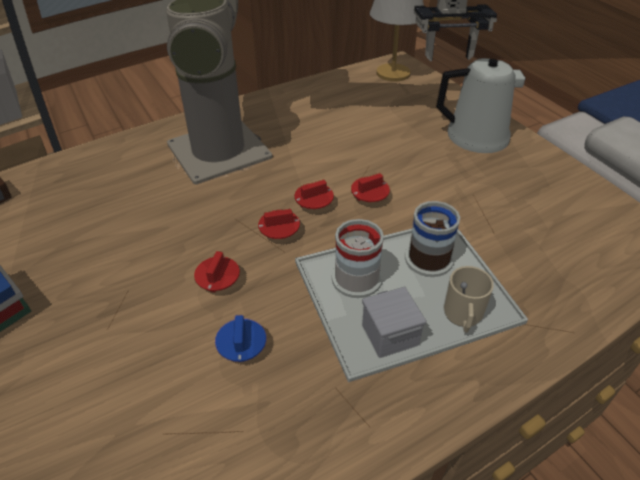

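View pics/b.png

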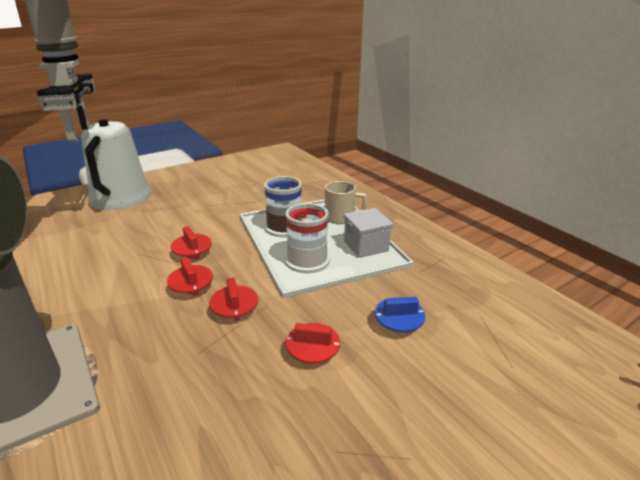

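The scene view faces the robot, so the robot's right is to the left of the picture. The red cap meant is the one at (217,272), the red-collared jar is at (359,255) and the blue cap at (241,340). Next I'll measure them.

```bash
python3 - <<'E'
from h import *
a=dict(np.load('scene.npz'));b=dict(np.load('side.npz'))
def cloud(c,x0,y0,x1,y1):
    v,u=np.mgrid[y0:y1,x0:x1]; uv=np.stack([u.ravel(),v.ravel()],1).astype(float)
    p=cv2.undistortPoints(uv[:,None],c['mtx'],c['dist_coeffs'])[:,0]
    d=c['depth'][y0:y1,x0:x1].reshape(-1,1)
    X=(np.c_[p,np.ones(len(p))]*d-c['t'])@c['R']
    col=c['color'][y0:y1,x0:x1].reshape(-1,3).astype(int); k=d[:,0]>0
    return X[k],col[k]
for nm,c,box in [('scene',a,(190,245,245,300)),('side',b,(280,315,345,365))]:
    X,col=cloud(c,*box); r=(col[:,0]>90)&(col[:,1]<60)
    P=X[r]; t=P[P[:,2]>.052]; d=P[(P[:,2]>.02)&(P[:,2]<.035)]
    (cx,cy),s,ang=cv2.minAreaRect(t[:,:2].astype(np.float32)); 
    e=cv2.PCA if 0 else np.linalg.eigh(np.cov(t[:,:2].T))[1][:,1]
    print(nm,'z',np.percentile(P[:,2],[1,50,99]),'bar',cx,cy,s,'dir',np.degrees(np.arctan2(e[1],e[0])),'disc mid',(d.min(0)+d.max(0))/2, d.max(0)-d.min(0))
for nm,c,box in [('scene',a,(325,212,395,290)),('side',b,(275,195,340,270))]:
    X,col=cloud(c,*box); k=(X[:,2]>.105)&(X[:,2]<.135)
    T=X[k]; print(nm,'jar',np.percentile(T,[1,50,99],axis=0),(np.percentile(T,1,axis=0)+np.percentile(T,99,axis=0))/2)
im=[cv2.resize(c['color'][y:y+h,x:x+w][...,::-1],(400,400),interpolation=cv2.INTER_CUBIC) for c,x,y,w,h in [(a,320,205,80,80),(b,268,190,80,80)]]
cv2.imwrite('pics/c.png',np.hstack(im))
E
```

```text
scene z [0.0245492  0.02903685 0.06058828] bar 0.43832194805145264 -0.17996948957443237 (0.016304252669215202, 0.0585942268371582) dir 136.0129648199035 disc mid [ 0.43769336 -0.17893187  0.02853613] [0.09071463 0.08831697 0.01226985]
side z [0.00019574 0.02897091 0.05835473] bar 0.432842880487442 -0.18117007613182068 (0.01791907474398613, 0.05859512835741043) dir 138.1158317979486 disc mid [ 0.43104116 -0.18322881  0.02823296] [0.08473123 0.08306376 0.01350626]
scene jar [[0.53278204 0.01506637 0.10546665]
 [0.57661497 0.05914892 0.11647379]
 [0.61824769 0.10000536 0.12570544]] [0.57551486 0.05753586 0.11558604]
side jar [[0.52743367 0.01374761 0.10513735]
 [0.5709483  0.0601725  0.11500849]
 [0.61132809 0.1841004  0.12450564]] [0.56938088 0.09892401 0.11482149]
```

View pics/c.png

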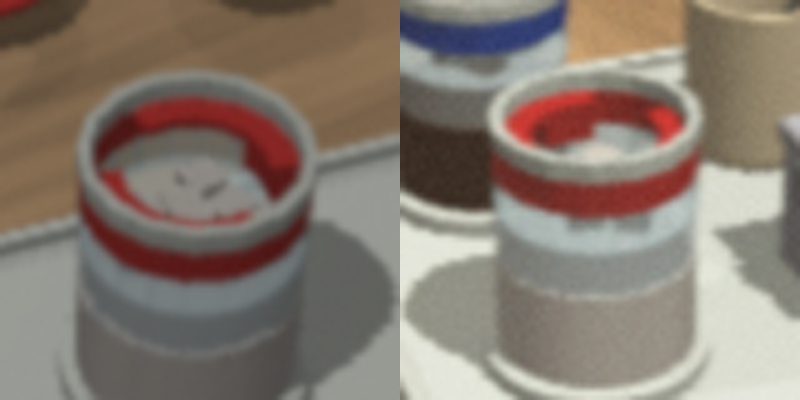

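The two crops show the red collar under a grey sprung seal. The slots are only partly visible, as light gaps inside the mouth. I need a wrist view for the slot angle, so I'll get the wrist camera's pose.

```bash
cat >> h.py <<'E'
def plan(target,head=None,st=None):
    """total shift (mm, current tool axes) and turn about tool z (deg) to TCP target; head = world angle (deg) wanted for tool y (mod 180)"""
    s=st or robot.read_state(); R=Ro.from_rotvec(s['orientation']).as_matrix()
    d=R.T@(np.array(target)-s['tool_pos'])*1000
    h=np.degrees(np.arctan2(R[1,1],R[0,1])); print('shift',d.round(1),'tool y heading',round(h,2),'tilt z',R[:,2].round(4), 'q6',s['q'][5].round(3))
    if head is not None:
        e=(head-h+90)%180-90; print('turn about tool z (tool z down => minus)',-e)
E
python3 - <<'E'
from h import *
w=grab('wrist'); s=robot.read_state(); R=Ro.from_rotvec(s['orientation']).as_matrix()
C=-w['R'].T@w['t']; print('cam in tool',R.T@(C-s['tool_pos']),'axes',(w['R']@R).round(3)); print(w['mtx'])
print(R.round(3))
plan([.572,.058,.45],0)
# kettle height
a=dict(np.load('scene.npz'));print([world(a,u,v).round(3) for u,v in [(493,64),(480,100),(518,78),(450,18),(465,290),(463,283)]])
E
```

```text
cam in tool [0.06626222 0.00109379 0.02034823] axes [[ 0.001  1.     0.001]
 [-0.971  0.001 -0.237]
 [-0.237 -0.001  0.971]]
[[355.33011554   0.         319.13137119]
 [  0.         355.33011554 235.42450837]
 [  0.           0.           1.        ]]
[[-0.923  0.384 -0.001]
 [ 0.384  0.923 -0.001]
 [ 0.    -0.001 -1.   ]]
shift [-506.  -326.9  -45.7] tool y heading 67.44 tilt z [-6.0e-04 -1.3e-03 -1.0e+00] q6 -0.085
turn about tool z (tool z down => minus) 67.43693365652135
[array([0.312, 0.632, 0.217]), array([0.335, 0.583, 0.139]), array([0.357, 0.685, 0.186]), array([0.244, 0.53 , 0.329]), array([0.754, 0.166, 0.083]), array([0.757, 0.15 , 0.113])]
```

>>> drive_tool(moves=[93,-10,-5,-45,0,0,0,93,-40,-26,0,0,0,0,93,-40,-26,0,0,0,0,93,-40,-26,0,0,0,0,93,-40,-26,0,0,0,0,93,-40,-26,0,0,0,0,93,-40,-26,0,0,0,0,93,-40,-26,0,0,0,0])

```text
t: 0.95
tool_pos: [0.4268, 0.2683, 0.4496]
orientation: [-0.614, -3.081, 0.0]
force: [0.9, 0.8, -0.1]
opening: 0.0929
gripper_force: 0.0
```

>>> drive_tool(moves=[93,-40,-26,0,0,0,0,93,-40,-26,0,0,0,0,93,-40,-26,0,0,0,0,93,-40,-26,0,0,0,0,93,-40,-26,0,0,0,0,93,-16,-10,0,0,0,0,93,0,0,0,0,0,0,93,0,0,0,0,0,0])

```text
t: 1.75
tool_pos: [0.5718, 0.0583, 0.4493]
orientation: [-0.615, -3.079, -0.001]
force: [-0.3, 0.0, -0.4]
opening: 0.0931
gripper_force: 0.0
```

```bash
python3 - <<'E'
from h import *
w=grab('wrist'); s=robot.read_state(); print(s['t'],s['tool_pos']); plan([.572,.058,.45])
# rectified top-down image of plane z=0.116 around the jar, 5 px/mm
g=np.arange(-60,60,.2)/1000; x,y=np.meshgrid(.572-0*g+ g[::-1]*0, g) 
X,Y=np.meshgrid(.058-g, .572-g)   # columns: y falls to the right; rows: x falls downward
P=np.stack([Y,X,np.full_like(X,.116)],-1).reshape(-1,3)
px=cv2.projectPoints(P,cv2.Rodrigues(w['R'])[0],w['t'],w['mtx'],w['dist_coeffs'])[0].reshape(600,600,2).astype(np.float32)
cv2.imwrite('pics/d.png',cv2.remap(w['color'],px[...,0],px[...,1],cv2.INTER_CUBIC)[...,::-1])
E
```

```text
1.8 [0.57156537 0.05894204 0.44951907]
shift [-0.8 -0.7 -0.5] tool y heading 67.47 tilt z [-8.e-04  6.e-04 -1.e+00] q6 -1.164
```

View pics/d.png

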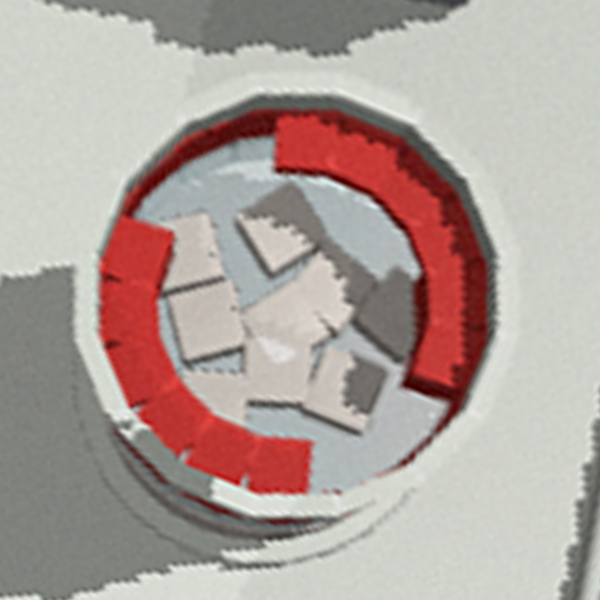

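The top-down view is rectified at collar height. The red ledges have gaps centred at about (224,203) and (360,411). So the mouth centre is at (292,307), which is x=0.5705, y=0.0596, and the slot axis lies at about 32°. Next, a close look at the cap.

>>> drive_tool(moves=[93,5.7,-45.7,11.7,0,0,0,93,5.7,-45.7,11.7,0,0,0,93,5.7,-45.7,11.7,0,0,0,93,5.7,-45.7,11.7,0,0,0,93,5.7,-45.7,11.7,0,0,0,93,5.7,-45.7,11.7,0,0,0,93,0,0,0,0,0,7,93,0,0,0,0,0,7])

```text
t: 2.6
tool_pos: [0.4343, -0.1818, 0.3793]
orientation: [-0.994, -2.98, -0.001]
force: [0.5, 0.6, 0.3]
opening: 0.0928
gripper_force: 0.0
```

>>> drive_tool(moves=[93,0,0,0,0,0,6.5,93,0,0,0,0,0,0,93,0,0,0,0,0,0])

```text
t: 2.9
tool_pos: [0.4353, -0.181, 0.3797]
orientation: [1.145, 2.925, 0.0]
force: [1.0, 0.9, 0.6]
opening: 0.0927
gripper_force: 0.0
```

```bash
python3 - <<'E'
from h import *
w=grab('wrist'); s=robot.read_state(); print(s['t'],s['tool_pos'])
g=np.arange(-60,60,.2)/1000
X,Y=np.meshgrid(-.181-g, .434-g)
P=np.stack([Y,X,np.full_like(X,.060)],-1).reshape(-1,3)
px=cv2.projectPoints(P,cv2.Rodrigues(w['R'])[0],w['t'],w['mtx'],w['dist_coeffs'])[0].reshape(600,600,2).astype(np.float32)
cv2.imwrite('pics/e.png',cv2.remap(w['color'],px[...,0],px[...,1],cv2.INTER_CUBIC)[...,::-1])
plan([.434,-.181,.212],47)
E
```

```text
2.95 [ 0.43534489 -0.18118633  0.37969743]
shift [  1.2  -0.8 167.7] tool y heading 47.21 tilt z [ 3.e-04 -0.e+00 -1.e+00] q6 -1.327
turn about tool z (tool z down => minus) 0.2092631436003103
```

View pics/e.png

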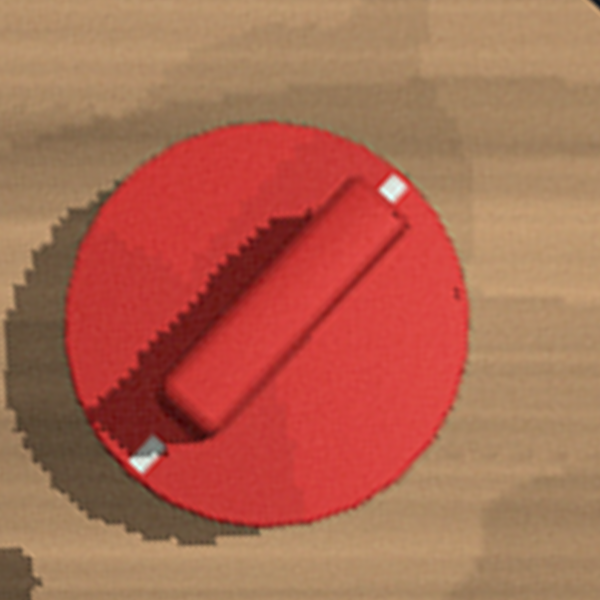

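The bar centre is at about (283,303), which is (0.4337, -0.178), and the bar direction is about 138°. The fingertips reach 19 mm past the grasp point and the disc lies 15 mm under the bar centre, so I'll grasp about 7 mm high.

>>> drive_tool(moves=[60,3.4,1.2,40,0,0,0,60,0,0,40,0,0,0,60,0,0,40,0,0,0,60,0,0,25,0,0,0,60,0,0,16,0,0,0,60,0,0,0,0,0,0], grip_force=40)

```text
t: 3.55
tool_pos: [0.4335, -0.1783, 0.2177]
orientation: [-1.147, -2.923, -0.0]
force: [0.7, 0.1, -0.2]
opening: 0.0603
gripper_force: 0.0
```

>>> drive_tool(moves=[0,0,0,0,0,0,0,0,0,0,0,0,0,0,0,0,0,0,0,0,0,0,0,0,0,0,0,0,0,0,0,0,0,0,0,0,0,0,0,0,0,0,0,0,0,0,0,0,0])

```text
t: 4.25
tool_pos: [0.4336, -0.1789, 0.2186]
orientation: [1.153, 2.922, 0.0]
force: [-0.4, 0.2, 0.4]
opening: 0.0158
gripper_force: 40.0
```

>>> drive_tool(moves=[0,0,0,-20,0,0,0,0,0,0,-40,0,0,0,0,0,0,-45,0,0,0,0,0,0,-45,0,0,0,0,0,0,-15,0,0,0,0,8.9,38.3,0,0,0,0,0,8.9,38.3,0,0,0,0,0,8.9,38.3,0,0,0,0])

```text
t: 5.05
tool_pos: [0.4928, -0.0758, 0.3828]
orientation: [-1.155, -2.921, 0.0]
force: [0.0, -0.7, -0.5]
opening: 0.0157
gripper_force: 40.0
```

>>> drive_tool(moves=[0,8.9,38.3,0,0,0,0,0,8.9,38.3,0,0,0,0,0,8.9,38.3,0,0,0,0,0,9.2,38,0,0,0,0,0,0,0,0,0,0,-8.3,0,0,0,0,0,0,-8.3,0,0,0,0,0,0,-8.3,0,0,0,0,0,0,-8.3])

```text
t: 5.85
tool_pos: [0.5705, 0.0597, 0.3819]
orientation: [-0.26, -3.129, 0.0]
force: [0.4, 0.2, -0.8]
opening: 0.0154
gripper_force: 40.0
```

>>> drive_tool(moves=[0,0,0,0,0,0,-8.3,0,0,0,0,0,0,-8.3,0,0,0,0,0,0,-8.3,0,0,0,0,0,0,-8.3,0,0,0,0,0,0,-8.3,0,0,0,0,0,0,0,0,0,0,0,0,0,0])

```text
t: 6.55
tool_pos: [0.5705, 0.0594, 0.3826]
orientation: [0.849, -3.023, -0.001]
force: [0.2, -0.4, -0.9]
opening: 0.016
gripper_force: 40.0
```

```bash
python3 - <<'E'
from h import *
a=grab('scene');b=grab('side'); s=robot.read_state(); print(s['t'],s['tool_pos'],s['opening'],s['gripper_force'],s['force'])
plan([.5705,.0596,.36],122)
im=[cv2.resize(c['color'][y:y+150,x:x+100][...,::-1],(400,600),interpolation=cv2.INTER_CUBIC) for c,x,y in [(a,310,140),(b,258,125)]]
cv2.imwrite('pics/f.png',np.hstack(im))
E
```

```text
6.65 [0.57058453 0.05947817 0.38304652] 0.01549983334228775 39.998284578323364 [-0.18375222 -0.27566906 -0.46540208]
shift [-0.   0.1 23. ] tool y heading 121.44 tilt z [-7.e-04 -0.e+00 -1.e+00] q6 -2.105
turn about tool z (tool z down => minus) -0.5597746115558806
```

View pics/f.png

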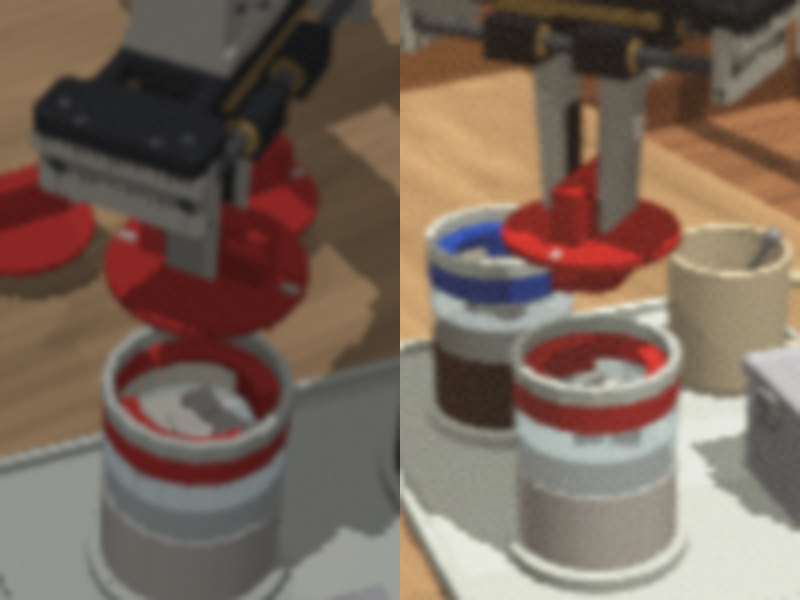

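The cap is held level above the jar, centred in both views. Going down.

>>> drive_tool(moves=[0,0,0,25,0,0,0,0,0,0,20,0,0,0,0,0,0,9,0,0,0,0,0,0,3,0,0,0,0,0,0,3,0,0,0,0,0,0,0,0,0,0])

```text
t: 7.25
tool_pos: [0.5709, 0.0595, 0.3242]
orientation: [-0.855, 3.022, -0.0]
force: [-1.0, -0.7, -2.0]
opening: 0.0154
gripper_force: 40.0
```

>>> drive_tool(moves=[0,0,0,3,0,0,0,0,0,0,3,0,0,0,0,0,0,2,0,0,0,0,0,0,2,0,0,0,0,0,0,0,0,0,0,0,0,0,0,0,0,0])

```text
t: 7.85
tool_pos: [0.571, 0.0595, 0.3142]
orientation: [-0.856, 3.021, -0.001]
force: [3.1, 0.7, 3.5]
opening: 0.016
gripper_force: 40.0
```

>>> drive_tool(moves=[0,0,0,1.5,0,0,0,0,0,0,1,0,0,0,0,0,0,0,0,0,0,0,0,0,0,0,0,0])

```text
t: 8.25
tool_pos: [0.5709, 0.0595, 0.3113]
orientation: [-0.856, 3.022, -0.0]
force: [2.8, 0.5, 4.8]
opening: 0.0156
gripper_force: 40.0
```

>>> drive_tool(moves=[0,0,0,0,0,0,5,0,0,0,0,0,0,7,0,0,0,0,0,0,7,0,0,0,0,0,0,7,0,0,0,0,0,0,7,0,0,0,0,0,0,0])

```text
t: 8.85
tool_pos: [0.5703, 0.0595, 0.3108]
orientation: [-0.044, -3.14, 0.0]
force: [-0.2, 0.1, 5.7]
opening: 0.0158
gripper_force: 40.0
```

```bash
python3 - <<'E'
from h import *
s=robot.read_state(); print(s['tool_pos'],s['force'],s['wrist_torque']); plan([.5705,.0596,.311],32)
E
```

```text
[0.57028407 0.05951838 0.31079593] [-0.22648541  0.06890648  5.72599942] [ 0.07996119 -0.0531291  -0.15320685]
shift [-0.2  0.1 -0.2] tool y heading 88.39 tilt z [-0.0015  0.     -1.    ] q6 -1.528
turn about tool z (tool z down => minus) 56.38826366879685
```

Turning freely with low torque. I'll finish the quarter turn, with 94° in total.

>>> drive_tool(moves=[0,0,0,0,0,0,8,0,0,0,0,0,0,8,0,0,0,0,0,0,8,0,0,0,0,0,0,8,0,0,0,0,0,0,8,0,0,0,0,0,0,8,0,0,0,0,0,0,8,0,0,0,0,0,0,5])

```text
t: 9.65
tool_pos: [0.5704, 0.0596, 0.3109]
orientation: [-1.633, -2.683, 0.001]
force: [4.9, 1.6, 1.8]
opening: 0.016
gripper_force: 40.1
```

>>> drive_tool(moves=[0,0,0,0,0,0,0,0,0,0,0,0,0,0])

```text
t: 9.85
tool_pos: [0.5706, 0.0596, 0.3109]
orientation: [-1.623, -2.69, -0.0]
force: [2.8, 1.5, 3.4]
opening: 0.0157
gripper_force: 40.0
```

```bash
python3 - <<'E'
from h import *
s=robot.read_state(); print(s['tool_pos'],s['force'],s['wrist_torque']); plan([.5705,.0596,.311],32)
E
```

```text
[0.57059612 0.05959212 0.3109393 ] [2.83968894 1.48793432 3.3997945 ] [ 0.18702045 -0.45120584 -0.05660392]
shift [ 0.1 -0.1 -0.1] tool y heading 27.79 tilt z [-3.e-04  3.e-04 -1.e+00] q6 -0.471
turn about tool z (tool z down => minus) -4.2073295883309925
```

>>> drive_tool(moves=[0,0,0,-1.5,0,0,0,0,0,0,-1.5,0,0,0,0,0,0,-1,0,0,0,0,0,0,0,0,0,0])

```text
t: 10.25
tool_pos: [0.5706, 0.0596, 0.3151]
orientation: [-1.626, -2.688, 0.0]
force: [2.0, 2.0, 3.4]
opening: 0.0159
gripper_force: 40.0
```

>>> drive_tool(moves=[50,0,0,0,0,0,0,50,0,0,0,0,0,0,50,0,0,0,0,0,0,50,0,0,-5,0,0,0,50,0,0,-20,0,0,0,50,0,0,-40,0,0,0,50,0,0,-40,0,0,0,50,0,0,0,0,0,0])

```text
t: 11.05
tool_pos: [0.5719, 0.0595, 0.4277]
orientation: [1.622, 2.68, 0.009]
force: [0.4, -0.1, 0.6]
opening: 0.0501
gripper_force: 0.0
```

```bash
python3 - <<'E'
from h import *
a=grab('scene');b=grab('wrist'); s=robot.read_state(); print(s['t'],s['tool_pos'],s['force'])
A=cv2.resize(a['color'][140:340,310:510],(400,400),interpolation=cv2.INTER_CUBIC)
g=np.arange(-60,60,.3)/1000
X,Y=np.meshgrid(.0596-g,.5705-g); P=np.stack([Y,X,np.full_like(X,.127)],-1).reshape(-1,3)
px=cv2.projectPoints(P,cv2.Rodrigues(b['R'])[0],b['t'],b['mtx'],b['dist_coeffs'])[0].reshape(400,400,2).astype(np.float32)
cv2.imwrite('pics/g.png',np.hstack([A,cv2.remap(b['color'],px[...,0],px[...,1],1)])[...,::-1])
# disc top heights from wrist depth
uv=px.reshape(-1,2); d=b['depth'][uv[:,1].round().astype(int).clip(0,479),uv[:,0].round().astype(int).clip(0,639)]
p=cv2.undistortPoints(uv[:,None].astype(float),b['mtx'],b['dist_coeffs'])[:,0]
W=(np.c_[p,np.ones(len(p))]*d[:,None]-b['t'])@b['R']
k=(d>0)&(W[:,2]>.11)&(W[:,2]<.14)&(np.hypot(W[:,0]-.5705,W[:,1]-.0596)<.042)
A=np.c_[W[k,0]-.5705,W[k,1]-.0596,np.ones(k.sum())]; print('plane',np.linalg.lstsq(A,W[k,2],rcond=None)[0],np.median(W[k,2]))
E
```

```text
11.15 [0.57092832 0.05944818 0.42172437] [-0.04151299 -0.13282512 -1.51903477]
plane [-0.00125636  0.00099401  0.12694477] 0.12690557162554394
```

View pics/g.png

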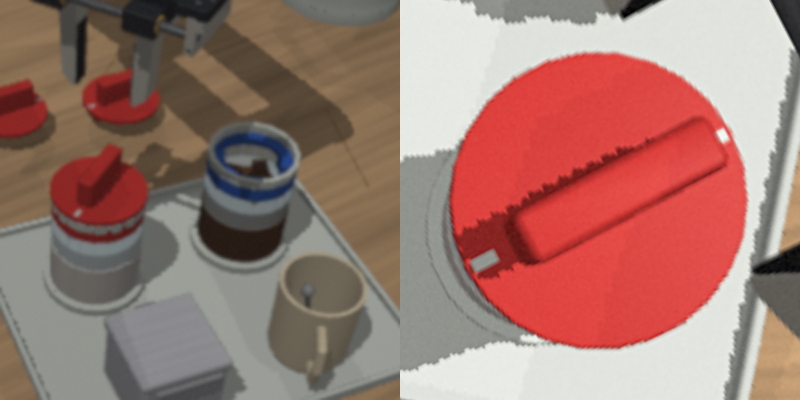

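The cap sits level on the jar, and the blue jar and mug look undisturbed. Its bar marks at (485,262) and (723,135) show about 93° of clockwise turn. The disc's underside is 5 mm above the collar, so it is locked.

```bash
python3 -c "
from plant import robot
print(robot.close_job())"
```

```text
the job is handed in; nothing more can be done
None
```

The red cap is locked on the sugar jar, turned about 93° clockwise with its disc sprung back to 5 mm above the collar; I let go, backed the arm clear and handed the job in at about 11 s.

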